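# Open the counter sanitiser bottle

## Robot

A 6-joint arm with a two-finger parallel gripper is mounted at the origin on the work surface. World frame = base frame: x ahead of the robot, y to its left, z up, the work surface at z = 0. Lengths are in m, angles in rad, forces in N, time in s.
With the tool pointing down it reaches from about 0.25 to 0.775 m from the base axis. Payload 4 kg.
Tool frame: the origin (TCP) lies midway between the tips of the shut fingers; the grasp point (between the pads) lies 19 mm behind it (robot.tcp_to_grasp is the z of the grasp point in the tool frame, in m); z points along the fingers, y is the line along which they close (so a half turn about z gives the same grasp; the last joint's range is limited). The gripper opens to 94 mm and grips with 3 to 60 N. Pads are 16 mm wide; open, the fingers measure 119 mm over their backs; the gripper's body (75 mm by 177 mm) begins 78 mm behind the grasp point.
Start: joints at [1.101, 0.087, 1.371, -0, 1.684, -0.103], TCP at [0.197, 0.513, 0.206] pointing down, gripper open.
Joint ranges: [-3.1, 3.1], [-0.76, 2.03], [0.27, 2.55], [-1.08, 4.22], [0.17, 2.65], [-2.57, 2.57]. Speed limits (rad/s): [2.79, 2.79, 3.14, 3.14, 3.14, 3.14].

## Interface

Orientations are given as [roll, pitch, yaw] about the fixed x, y, z axes, in that order (R = Rz(yaw) Ry(pitch) Rx(roll)).
In Python, from bench import robot gives the robot as it stands. The module is installed in compiled form; this text tells all that it offers.
- The arm moves only by the tool move_arm, never from a script. Its argument "motion" is one flat list of numbers, 7 for each row, row after row: the turn, a rotation vector about the tool's x, y, z in units of 45 degrees (1.0 is 45 degrees), then the shift along the tool's x, y, z in units of 100 mm (1.0 is 100 mm), then the opening, from 0 (shut) to 1 (fully open). A call has 1 to 12 rows; each row shifts and turns the commanded pose from where the row before left it, along the tool's axes as they then stand; what a row does not reach is not made up. A row lasts 1/12 s, in which the tool goes at most 41.7 mm and 7.16 degrees, less where a joint would pass 70% of its speed; a pose out of reach is approached as far as the arm can. A call with a number of a shift or a turn outside -1 to 1 is refused whole. A call with a gripper value outside its range is refused whole. The fingers move at their own pace and stop on an object; the grip force is fixed at half the most. Time passes only in rows, so rows that do not move let the fingers close. It gives the time, the measured TCP pose, the force, the opening and the grip force at its end, in the units of the state.
- robot.get_obs(): the state, without advancing time (a new reading comes with each control period).
- robot.snapshot(name): name is "scene" or "top"; returns the picture (400x640x3 uint8, red, green, blue); there is no depth.
- robot.get_calibration(name): a dict with "fx", "fy", "cx", "cy" (pixels), "k1" (the pictures are not rectified: a ray, as slopes to the right and down, at radius r is drawn at 1 + k1 r^2 times it, then the intrinsics apply), "R" (3x3) and "t" (3): a world point X has camera coordinates R X + t. Camera axes: x right, y down, z forward; pixel columns grow to the right and rows downward; lengths in m; the calibration is good to about 2 mm. A picture is of the moment at which its call begins. get_calibration takes no time and is no camera call.
- robot.close_job(): hands the job in; it is judged then, once.
The state is a dict: "time": time; "joint_positions": joint angles; "qvel": joint speeds; "joint_torque": joint torques, N m; "tool_pos": TCP position; "ee_rot": TCP orientation; "wrist_force": force on the tool from outside, world axes, zero at the start; "wrist_torque": the same for the moment, N m; "width": finger opening in m; "finger_force": force on a finger pad.
Only numpy, scipy, OpenCV 4.12 (cv2) and the standard library are available. Lean on these libraries where they do the work, as an engineer would, in place of code of your own. Each camera call takes 0.05 s, during which the arm holds its last target. There are 200 camera calls.

## Task

The sanitiser bottle clamped in the steel stand on the deli counter has to be opened for refilling: slide the black grip of the transport lock away from the bottle to its end stop so that its tongue clears the cap, then press the push-and-turn safety cap down, twist it about a sixth of a turn anticlockwise (seen from above) and lift it off. Finish while still holding the cap: upright in the gripper, still, straight above the bottle with its underside about 80 mm above the bottle's mouth; do not put it down or let go. Leave the other things on the counter where they stand.

Things in the scene. Friction and masses are not known exactly. Their poses are not given: they have to be found in the camera images.
- stand: steel stand bolted to the counter, white bottle clamped in it. Origin on the counter, on the bottle's axis; z up; +y points from the bottle along the lock's track. Base plate 130 mm in x, y from -60 to 185 mm, 12 mm thick. Bottle 84 mm across (clamp band 88), flat shoulder at height 116 mm. Track: y 75 to 175 mm, 30 mm wide, top at height 132 mm, stop block (136 mm) at its outer end.
- bottle_mouth (a point): the bottle's mouth: on its axis, top of the neck (28 mm across), 150 mm above the counter; axes as the stand's. Blocks on the neck's side reach out to 20 mm radius, from height 116 to 137 mm. Under the cap a sprung white liner, 23 mm across, stands 11 mm up out of the mouth.
- cap: grey push-and-turn safety cap, 40 mm high, about 45 g, closed on top. Origin at the centre of its underside, on the bottle's axis, 125 mm above the counter at the start; z up. Skirt 70 mm across, 0 to 10 mm above the origin; above it a ribbed round barrel 50 mm across, 10 to 40 mm, to grip by at any yaw, fingertips just over the skirt (they may also push on it).
- cap_top (a point): centre of the cap's top, 40 mm above its origin. Pressed down, the cap yields to a spring: 4 N, then 0.6 N more per mm, firm stop 9 mm down. Less than 6 mm down it hardly turns; 7 mm or more down it turns anticlockwise (from above). Turned 50 to 80 degrees (aim at 65; stop at 83) it lifts straight off: keep it vertical for the first 40 mm. Clockwise it is blocked.
- lock (a joint): transport lock slide, m: 0 to 0.004 at the start (closed: its flat tongue, 22 mm wide, 137 to 143 mm above the counter, reaches over the cap's skirt and bars lifting); 0.060 at the end stop, away from the bottle along the stand's +y. Friction about 2.5 N; stays where it is left.
- lock_grip (a point): centre of the top of the lock's black upright grip block, 175.5 mm above the counter, 82 mm from the bottle's axis when the lock is at 0; axes as the stand's. The block is 24 mm in x, 20 mm in y (slide direction) and 32 mm high, on a steel carriage.
- honey_jar: bystander: lidded amber glass jar, 62 mm across, 85 mm high; origin at the centre of its underside; stands on the open side of the stand, away from the track
- cup: bystander: white cup without handle, 72 mm across, 75 mm high; origin at the centre of its underside; stands beside the stand's +x side
- spare_bottle: bystander: plain loose white bottle, 70 mm across, 170 mm high, not in a stand; origin at the centre of its underside
- spatula: bystander: spatula lying flat, 240 mm long; origin about its middle
- napkin_box: bystander: square steel napkin box 120 x 120 x 69 mm; origin at the centre of its underside
- bowl: bystander: steel bowl, 120 mm across, 50 mm high; origin at the centre of its underside

How it is judged:
By the outcome, as a careful person would: the job done as asked, in the order asked, and still so for the second after the job is handed in, while the arm keeps its last pose, push and grip.
It also fails if it takes over 48 s, if anything falls off the work surface, if the arm or the gripper's body presses on something with over 40 N, if the wrist force passes 120 N, or if a joint passes its speed limit or range.

## Working session

There is one attempt and no reset: what is moved stays moved. The work goes in short steps, Python scripts to look and compute and a tool call to move; the robot and the scene stay as the last step left them, time stands still between calls to the robot, and variables do not carry over. Pictures are saved under pics/ and viewed, at most 10 in all, crops included, and the job is handed in when it is done.

Besides the shell and the picture viewer there is one more tool, called after "Request:" as name(argument=value, ...) on one line, values as JSON. move_arm: Moves the arm, as the interface text tells. Shifts and turns lie within -1 to 1; 1 stands for 100 mm of shift or 45 degrees of turn. Its arguments: {"type":"object","properties":{"motion":{"type":"array","items":{"type":"number"}}},"required":["motion"]}

```bash
mkdir -p pics
python3 - <<'E'
from bench import robot
import cv2,numpy as np
for n in("scene","top"):
    im=robot.snapshot(n);cv2.imwrite(f"pics/{n}0.png",im[:,:,::-1]);c=robot.get_calibration(n)
    print(n,{k:np.round(v,4).tolist() for k,v in c.items()})
print(robot.get_obs(),robot.tcp_to_grasp)
E
```

```text
scene {'fx': 508.2502, 'fy': 508.2502, 'cx': 323.7043, 'cy': 200.2743, 'k1': 0.0384, 'R': [[-0.8566, 0.5159, -0.0096], [0.4268, 0.6981, -0.5748], [-0.2898, -0.4965, -0.8182]], 't': [0.4888, -0.1135, 1.8875]}
top {'fx': 461.9821, 'fy': 461.9821, 'cx': 311.3035, 'cy': 209.678, 'k1': -0.0077, 'R': [[-0.0139, -0.9999, -0.0061], [-0.996, 0.0144, -0.088], [0.0881, 0.0048, -0.9961]], 't': [-0.0284, 0.5672, 1.478]}
{'time': 0.1, 'joint_positions': array([ 1.10083963e+00,  8.78666653e-02,  1.37206012e+00, -2.30747702e-05,
        1.68357745e+00, -1.03102344e-01]), 'qvel': array([-0.00061209,  0.00012809, -0.00284436,  0.00195222,  0.0001115 ,
        0.00043061]), 'joint_torque': array([ 1.90274506e-03, -3.41251266e+01, -3.03302765e+01,  7.19661056e-02,
        3.03493766e-02, -1.00708567e-04]), 'tool_pos': array([0.19707173, 0.51297321, 0.20445091]), 'ee_rot': array([-3.13968886e+00, -1.73928567e-04,  2.77473556e+00]), 'wrist_force': array([0.49392247, 0.02624177, 0.39914322]), 'wrist_torque': array([-0.00144787, -0.04417543,  0.04125807]), 'finger_force': 0.0, 'width': 0.09360404911820407} -0.0188
```

View pics/scene0.png

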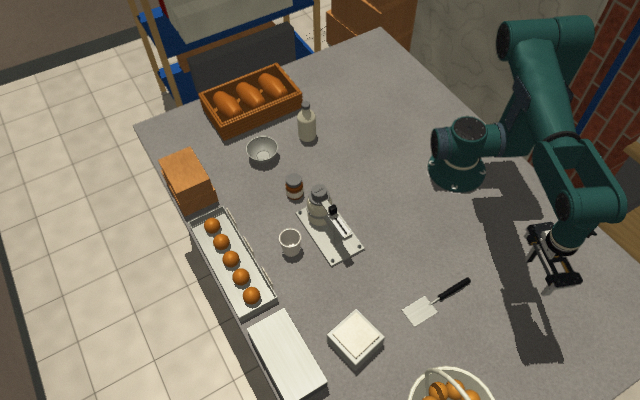

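View pics/top0.png

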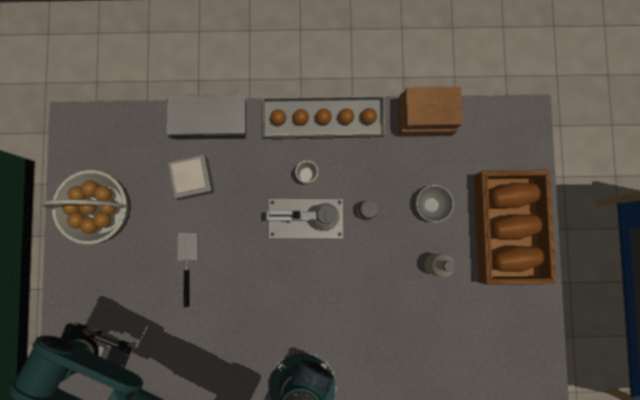

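The scene view shows the cap at about (319,191) and the black lock grip at about (333,211). The top view shows the cap at about (326,214), with the track running left to about (265,216). I'll enlarge both.

Run:
```python
import cv2,numpy as np
a=cv2.imread("pics/scene0.png")[170:270,280:380];b=cv2.imread("pics/top0.png")[170:250,255:355]
b=cv2.copyMakeBorder(b,0,20,0,0,cv2.BORDER_CONSTANT)
f=lambda i:cv2.resize(i,None,fx=4,fy=4,interpolation=cv2.INTER_CUBIC)
cv2.imwrite("pics/c0.png",np.hstack([f(a),f(b)]))
```

```text
(no output)
```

View pics/c0.png

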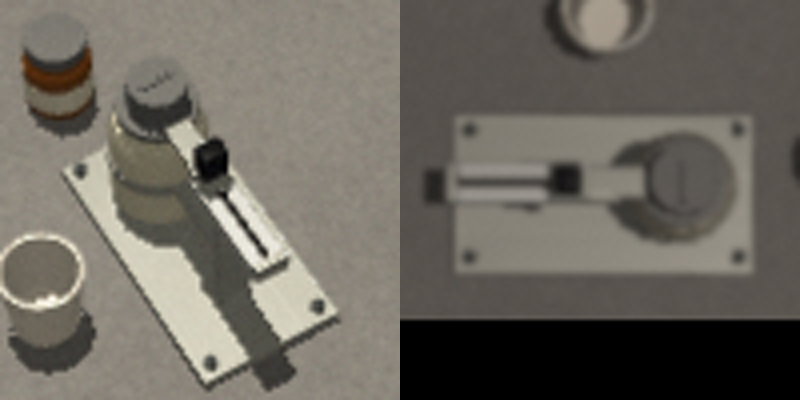

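```bash
cat > h.py <<'E'
import numpy as np
from bench import robot
from scipy.optimize import least_squares
C={n:robot.get_calibration(n) for n in("scene","top")}
def proj(n,X):
    c=C[n];p=np.asarray(c["R"])@X+c["t"];s=p[:2]/p[2];s=s*(1+c["k1"]*s@s)
    return np.array([c["fx"]*s[0]+c["cx"],c["fy"]*s[1]+c["cy"]])
def tri(obs):
    r=least_squares(lambda X:np.concatenate([proj(n,X)-u for n,u in obs]),[.5,0,.1]);return r.x,r.fun
E
python3 - <<'E'
from h import *
S=lambda u,v:np.array([(u+.5)/4-.5+280,(v+.5)/4-.5+170]);T=lambda u,v:np.array([(u+.5)/4-.5+255,(v+.5)/4-.5+170])
cs,ct,gs,gt=S(157,81),T(284,181),S(211,147),T(166,178)
for o in((cs,ct),(gs,gt)):
    x,f=tri([("scene",o[0]),("top",o[1])]);print(x.round(4),f.round(2))
P=[("scene",S(64,172),(65,-60,12)),("scene",S(207,384),(65,185,12)),("scene",S(340,318),(-65,185,12)),
("top",T(55,115),(65,185,12)),("top",T(352,115),(65,-60,12)),("top",T(352,272),(-65,-60,12)),("top",T(55,272),(-65,185,12)),
("scene",cs,(0,0,165)),("top",ct,(0,0,165)),("scene",gs,(0,82,175.5)),("top",gt,(0,82,175.5))]
def res(p):
    c,s=np.cos(p[2]),np.sin(p[2]);R=np.array([[c,-s,0],[s,c,0],[0,0,1]])
    return np.concatenate([proj(n,R@(np.array(q)/1000+[0,p[3] if q[2]>170 else 0,0])+[p[0],p[1],0])-u for n,u,q in P])
r=least_squares(res,[.5,0,0,0]);print(r.x.round(4),r.fun.reshape(-1,2).round(2).tolist())
E
```

```text
[ 0.5387 -0.0793  0.1644] [ 0.12  0.01  0.06 -0.09]
[0.5409 0.007  0.1797] [ 0.12  0.01  0.06 -0.09]
[ 0.5394 -0.0784 -0.0148  0.0026] [[-0.66, -0.88], [-0.55, 0.2], [-0.07, -1.07], [-0.42, 0.04], [-0.18, 0.05], [0.02, 0.41], [-0.78, 0.36], [0.08, 0.22], [-0.27, -0.35], [0.04, 0.56], [0.39, 0.11]]
```

The measurements agree with the text: cap top at z≈0.164, grip top at z≈0.18. The fit puts the stand at (0.539, -0.078) with yaw about -0.015, and the lock at about 2.6 mm. I'll raise the tool and turn it so the fingers close along stand x.

Request:
move_arm(motion=[0, 0, 0.155, 0, 0, -0.05, 1, 0, 0, 0.155, 0, 0, -0.05, 1, 0, 0, 0.155, 0, 0, -0.05, 1, 0, 0, 0.155, 0, 0, -0.05, 1, 0, 0, 0.155, 0, 0, -0.05, 1, 0, 0, 0.155, 0, 0, -0.05, 1, 0, 0, 0.155, 0, 0, -0.05, 1, 0, 0, 0.155, 0, 0, -0.05, 1, 0, 0, 0.155, 0, 0, -0.05, 1, 0, 0, 0.155, 0, 0, -0.05, 1, 0, 0, 0, 0, 0, 0, 1])

```text
time: 1.02
tool_pos: [0.1974, 0.5136, 0.2561]
ee_rot: [3.141, -0.001, 1.555]
wrist_force: [0.4, 0.9, -0.1]
width: 0.0941
finger_force: 0.0
```

Request:
move_arm(motion=[0, 0, 0, -0.25, 0.175, 0, 1, 0, 0, 0, -0.25, 0.175, 0, 1, 0, 0, 0, -0.25, 0.175, 0, 1, 0, 0, 0, -0.25, 0.175, 0, 1, 0, 0, 0, -0.25, 0.175, 0, 1, 0, 0, 0, -0.25, 0.175, 0, 1, 0, 0, 0, -0.25, 0.175, 0, 1, 0, 0, 0, -0.25, 0.175, 0, 1, 0, 0, 0, -0.25, 0.175, 0, 1, 0, 0, 0, -0.25, 0.175, 0, 1])

```text
time: 1.85
tool_pos: [0.3692, 0.2597, 0.2549]
ee_rot: [-3.141, 0.0, 1.561]
wrist_force: [-0.3, -0.7, -0.5]
width: 0.0939
finger_force: 0.0
```

Request:
move_arm(motion=[0, 0, 0, -0.25, 0.175, 0, 1, 0, 0, 0, -0.25, 0.175, 0, 1, 0, 0, 0, -0.25, 0.175, 0, 1, 0, 0, 0, -0.25, 0.175, 0, 1, 0, 0, 0, -0.25, 0.175, 0, 1, 0, 0, 0, -0.25, 0.175, 0, 1, 0, 0, 0, -0.25, 0.175, 0, 1, 0, 0, 0, -0.25, 0.175, 0, 1, 0, 0, 0, -0.25, 0.175, 0, 1, 0, 0, 0, -0.25, 0.175, 0, 1, 0, 0, 0, 0, 0, 0, 1, 0, 0, 0, 0, 0, 0, 1])

```text
time: 2.85
tool_pos: [0.5405, 0.0077, 0.254]
ee_rot: [-3.139, -0.001, 1.557]
wrist_force: [0.2, 0.5, 0.1]
width: 0.094
finger_force: 0.0
```

Request:
move_arm(motion=[0, 0, 0, -0.015, 0, 0.13, 1, 0, 0, 0, 0, 0, 0.13, 1, 0, 0, 0, 0, 0, 0.13, 1, 0, 0, 0, 0, 0, 0.13, 1, 0, 0, 0, 0, 0, 0.13, 1, 0, 0, 0, 0, 0, 0.13, 1, 0, 0, 0, 0, 0, 0.13, 1, 0, 0, 0, 0, 0, 0.12, 1, 0, 0, 0, 0, 0, 0, 1])

```text
time: 3.6
tool_pos: [0.5382, 0.0086, 0.1494]
ee_rot: [-3.136, -0.001, 1.56]
wrist_force: [-1.2, -0.7, -0.5]
width: 0.094
finger_force: 0.0
```

Run:
```python
import cv2,numpy as np
from bench import robot
a=robot.snapshot("scene")[130:250,270:390,::-1];b=robot.snapshot("top")[150:270,240:360,::-1]
f=lambda i:cv2.resize(i,None,fx=3.3,fy=3.3,interpolation=cv2.INTER_CUBIC)
cv2.imwrite("pics/c1.png",np.hstack([f(a),f(b)]))
```

```text
(no output)
```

View pics/c1.png

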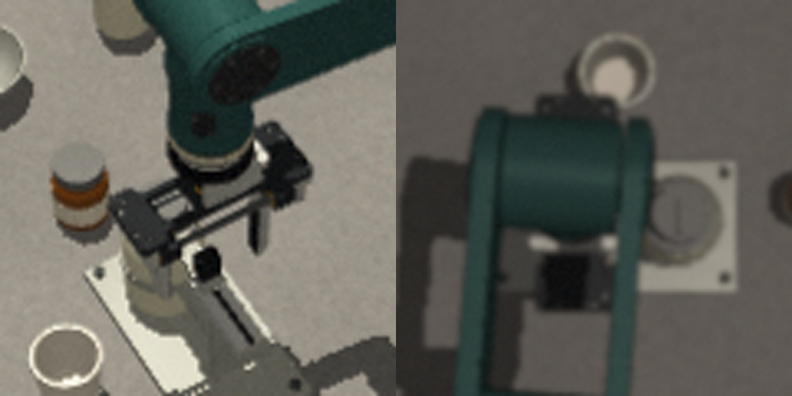

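The fingers stand on either side of the black grip, which is at about (205,262) in the left crop, with no contact. I'll close them.

Request:
move_arm(motion=[0, 0, 0, 0, 0, 0, 0, 0, 0, 0, 0, 0, 0, 0, 0, 0, 0, 0, 0, 0, 0, 0, 0, 0, 0, 0, 0, 0, 0, 0, 0, 0, 0, 0, 0, 0, 0, 0, 0, 0, 0, 0, 0, 0, 0, 0, 0, 0, 0, 0, 0, 0, 0, 0, 0, 0])

```text
time: 4.37
tool_pos: [0.5405, 0.0073, 0.1525]
ee_rot: [3.142, -0.0, 1.557]
wrist_force: [-0.1, 0.0, -1.4]
width: 0.0439
finger_force: 0.0
```

Request:
move_arm(motion=[0, 0, 0, 0, 0, 0, 0, 0, 0, 0, 0, 0, 0, 0, 0, 0, 0, 0, 0, 0, 0, 0, 0, 0, 0, 0, 0, 0, 0, 0, 0, 0, 0, 0, 0, 0, 0, 0, 0, 0, 0, 0, 0, 0, 0, 0, 0, 0, 0])

```text
time: 4.95
tool_pos: [0.5403, 0.0073, 0.1524]
ee_rot: [-3.141, -0.0, 1.557]
wrist_force: [-0.2, -0.1, 0.1]
width: 0.0237
finger_force: 30.0
```

Request:
move_arm(motion=[0, 0, 0, 0.05, 0, 0, 0, 0, 0, 0, 0.05, 0, 0, 0, 0, 0, 0, 0.05, 0, 0, 0, 0, 0, 0, 0.05, 0, 0, 0, 0, 0, 0, 0.05, 0, 0, 0, 0, 0, 0, 0.05, 0, 0, 0, 0, 0, 0, 0.05, 0, 0, 0, 0, 0, 0, 0.05, 0, 0, 0, 0, 0, 0, 0.05, 0, 0, 0, 0, 0, 0, 0.05, 0, 0, 0, 0, 0, 0, 0.03, 0, 0, 0, 0, 0, 0, 0, 0, 0, 0])

```text
time: 5.95
tool_pos: [0.5409, 0.0615, 0.1524]
ee_rot: [-3.141, -0.001, 1.558]
wrist_force: [-3.5, -0.8, 1.0]
width: 0.0239
finger_force: 30.0
```

Request:
move_arm(motion=[0, 0, 0, 0.01, 0, 0, 0, 0, 0, 0, 0.01, 0, 0, 0, 0, 0, 0, 0.01, 0, 0, 0, 0, 0, 0, 0, 0, 0, 0])

```text
time: 6.28
tool_pos: [0.541, 0.0633, 0.1524]
ee_rot: [-3.141, -0.0, 1.557]
wrist_force: [-4.2, -2.6, 2.1]
width: 0.0238
finger_force: 30.0
```

Request:
move_arm(motion=[0, 0, 0, 0.015, 0, 0, 0, 0, 0, 0, 0.015, 0, 0, 0, 0, 0, 0, 0.01, 0, 0, 0, 0, 0, 0, 0, 0, 0, 0])

```text
time: 6.62
tool_pos: [0.541, 0.0642, 0.1524]
ee_rot: [-3.141, 0.006, 1.556]
wrist_force: [-4.8, -9.7, 2.1]
width: 0.0237
finger_force: 30.0
```

Request:
move_arm(motion=[0, 0, 0, 0.015, 0, 0, 0, 0, 0, 0, 0.015, 0, 0, 0, 0, 0, 0, 0.01, 0, 0, 0, 0, 0, 0, 0, 0, 0, 0])

```text
time: 6.95
tool_pos: [0.541, 0.0643, 0.1524]
ee_rot: [-3.14, 0.013, 1.553]
wrist_force: [-5.0, -18.1, 2.1]
width: 0.0239
finger_force: 30.0
```

Request:
move_arm(motion=[0, 0, 0, -0.03, 0, 0, 0, 0, 0, 0, -0.03, 0, 0, 0, 0, 0, 0, 0, 0, 0, 0, 0, 0, 0, 0, 0, 0, 0.6, 0, 0, 0, 0, 0, 0, 0.6, 0, 0, 0, 0, 0, 0, 0.6, 0, 0, 0, 0, 0, 0, 1, 0, 0, 0, 0, 0, 0, 1, 0, 0, 0, 0, 0, 0, 1, 0, 0, 0, 0, 0, 0, 1, 0, 0, 0, 0, 0, 0, 1])

```text
time: 7.87
tool_pos: [0.5414, 0.0654, 0.1525]
ee_rot: [3.141, -0.0, 1.558]
wrist_force: [-0.2, 0.8, 0.6]
width: 0.0731
finger_force: 0.0
```

Request:
move_arm(motion=[0, 0, 0, 0, 0, -0.12, 1, 0, 0, 0, 0, 0, -0.12, 1, 0, 0, 0, 0, 0, -0.12, 1, 0, 0, 0, 0, 0, -0.12, 1, 0, 0, 0, 0, 0, -0.12, 1, 0, 0, 0, 0, 0, -0.12, 1, 0, 0, 0, 0, 0, 0, 1, 0, 0, 0, 0, 0, 0, 1])

```text
time: 8.53
tool_pos: [0.5419, 0.0653, 0.2258]
ee_rot: [3.139, -0.0, 1.557]
wrist_force: [0.5, 0.3, -0.6]
width: 0.0937
finger_force: 0.0
```

Request:
move_arm(motion=[0, 0, 0, -0.24, -0.01, 0, 1, 0, 0, 0, -0.24, 0, 0, 1, 0, 0, 0, -0.24, 0, 0, 1, 0, 0, 0, -0.24, 0, 0, 1, 0, 0, 0, -0.24, 0, 0, 1, 0, 0, 0, -0.24, 0, 0, 1, 0, 0, 0, 0, 0, 0, 1, 0, 0, 0, 0, 0, 0, 1])

```text
time: 9.2
tool_pos: [0.5378, -0.0794, 0.2233]
ee_rot: [-3.139, -0.001, 1.555]
wrist_force: [1.1, 0.5, 0.0]
width: 0.0941
finger_force: 0.0
```

Run:
```python
import cv2,numpy as np
from bench import robot
a=robot.snapshot("scene")[130:250,270:390,::-1];b=robot.snapshot("top")[150:270,240:360,::-1]
f=lambda i:cv2.resize(i,None,fx=3.3,fy=3.3,interpolation=cv2.INTER_CUBIC)
cv2.imwrite("pics/c2.png",np.hstack([f(a),f(b)]))
```

```text
(no output)
```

View pics/c2.png

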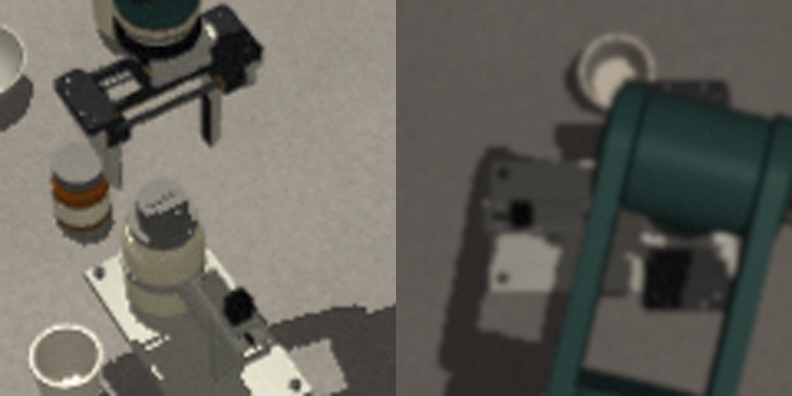

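The lock grip is at the outer end of its track (top crop at about (521,212)), and the tongue is clear of the cap. I'll descend over the barrel.

Request:
move_arm(motion=[0, 0, 0, 0, 0, 0.12, 1, 0, 0, 0, 0, 0, 0.12, 1, 0, 0, 0, 0, 0, 0.12, 1, 0, 0, 0, 0, 0, 0.12, 1, 0, 0, 0, 0, 0, 0.12, 1, 0, 0, 0, 0, 0, 0.12, 1, 0, 0, 0, 0, 0, 0.1, 1, 0, 0, 0, 0, 0, 0.04, 1, 0, 0, 0, 0, 0, 0, 1, 0, 0, 0, 0, 0, 0, 1, 0, 0, 0, 0, 0, 0, 1, 0, 0, 0, 0, 0, 0, 1])

```text
time: 10.3
tool_pos: [0.539, -0.0789, 0.1395]
ee_rot: [3.14, 0.0, 1.557]
wrist_force: [-0.4, 0.1, -0.2]
width: 0.0943
finger_force: 0.0
```

Request:
move_arm(motion=[0, 0, 0, 0, 0, 0, 0, 0, 0, 0, 0, 0, 0, 0, 0, 0, 0, 0, 0, 0, 0, 0, 0, 0, 0, 0, 0, 0, 0, 0, 0, 0, 0, 0, 0, 0, 0, 0, 0, 0, 0, 0, 0, 0, 0, 0, 0, 0, 0, 0, 0, 0, 0, 0, 0, 0, 0, 0, 0, 0, 0, 0, 0, 0, 0, 0, 0, 0, 0, 0, 0, 0, 0, 0, 0, 0, 0])

```text
time: 11.22
tool_pos: [0.5384, -0.0787, 0.1384]
ee_rot: [3.142, -0.0, 1.557]
wrist_force: [-0.1, -0.3, -0.1]
width: 0.0489
finger_force: 30.0
```

Request:
move_arm(motion=[0, 0, 0, 0, 0, 0.02, 0, 0, 0, 0, 0, 0, 0.02, 0, 0, 0, 0, 0, 0, 0.02, 0, 0, 0, 0, 0, 0, 0.02, 0, 0, 0, 0, 0, 0, 0.02, 0, 0, 0, 0, 0, 0, 0.01, 0, 0, 0, 0, 0, 0, 0, 0, 0, 0, 0, 0, 0, 0, 0])

```text
time: 11.88
tool_pos: [0.5385, -0.0787, 0.1295]
ee_rot: [3.14, 0.0, 1.557]
wrist_force: [-3.2, 0.8, 7.9]
width: 0.0487
finger_force: 30.0
```

Request:
move_arm(motion=[0, 0, 0, 0, 0, 0.02, 0, 0, 0, 0, 0, 0, 0.01, 0, 0, 0, 0, 0, 0, 0, 0])

```text
time: 12.13
tool_pos: [0.5386, -0.0788, 0.1293]
ee_rot: [3.139, 0.001, 1.558]
wrist_force: [-7.4, 2.4, 17.8]
width: 0.0489
finger_force: 30.0
```

Request:
move_arm(motion=[0, 0, 0, 0, 0, -0.015, 0, 0, 0, -0.1, 0, 0, 0, 0, 0, 0, -0.1, 0, 0, 0, 0, 0, 0, -0.1, 0, 0, 0, 0, 0, 0, -0.1, 0, 0, 0, 0, 0, 0, 0, 0, 0, 0, 0])

```text
time: 12.63
tool_pos: [0.54, -0.0786, 0.1294]
ee_rot: [3.136, 0.002, 1.875]
wrist_force: [-1.4, 1.4, 11.3]
width: 0.0487
finger_force: 30.0
```

```bash
python3 -c "
from bench import robot
o=robot.get_obs();print(o['wrist_torque'],o['wrist_force'],o['tool_pos'],o['ee_rot'])"
```

```text
[0.11341231 0.4330326  0.04989542] [-1.38285055  1.40160914 11.33527338] [ 0.54004046 -0.07864404  0.12942379] [3.13625743e+00 2.28398071e-03 1.87451353e+00]
```

Request:
move_arm(motion=[0, 0, -0.1, 0, 0, 0, 0, 0, 0, -0.1, 0, 0, 0, 0, 0, 0, -0.1, 0, 0, 0, 0, 0, 0, -0.1, 0, 0, 0, 0, 0, 0, -0.1, 0, 0, 0, 0, 0, 0, -0.1, 0, 0, 0, 0, 0, 0, -0.1, 0, 0, 0, 0, 0, 0, -0.1, 0, 0, 0, 0, 0, 0, -0.1, 0, 0, 0, 0, 0, 0, -0.1, 0, 0, 0, 0, 0, 0, -0.04, 0, 0, 0, 0, 0, 0, 0, 0, 0, 0, 0])

```text
time: 13.63
tool_pos: [0.5402, -0.0786, 0.1294]
ee_rot: [3.139, 0.006, 2.69]
wrist_force: [-0.7, 1.4, 10.4]
width: 0.0483
finger_force: 30.0
```

```bash
python3 -c "
from bench import robot
o=robot.get_obs();print(o['wrist_torque'],o['wrist_force'],o['tool_pos'],o['ee_rot'])"
```

```text
[0.23430593 0.2536477  0.06554568] [-0.74800071  1.37357416 10.39409594] [ 0.5401746  -0.07862901  0.12935662] [3.13940915 0.00561472 2.68975963]
```

Request:
move_arm(motion=[0, 0, 0, 0, 0, -0.03, 0, 0, 0, 0, 0, 0, -0.03, 0, 0, 0, 0, 0, 0, -0.03, 0, 0, 0, 0, 0, 0, -0.03, 0, 0, 0, 0, 0, 0, -0.03, 0, 0, 0, 0, 0, 0, -0.03, 0, 0, 0, 0, 0, 0, 0, 0])

```text
time: 14.22
tool_pos: [0.5379, -0.0787, 0.1435]
ee_rot: [-3.141, -0.001, 2.688]
wrist_force: [1.1, -0.9, -0.1]
width: 0.049
finger_force: 30.0
```

Request:
move_arm(motion=[0, 0, 0, 0, 0, -0.04, 0, 0, 0, 0, 0, 0, -0.06, 0, 0, 0, 0, 0, 0, -0.09, 0, 0, 0, 0, 0, 0, -0.1, 0, 0, 0, 0, 0, 0, -0.1, 0, 0, 0, 0, 0, 0, -0.1, 0, 0, 0, 0, 0, 0, -0.1, 0, 0, 0, 0, 0, 0, -0.1, 0, 0, 0, 0, 0, 0, -0.1, 0, 0, 0, 0, 0, 0, -0.1, 0, 0, 0, 0, 0, 0, -0.07, 0, 0, 0, 0, 0, 0, -0.04, 0])

```text
time: 15.22
tool_pos: [0.5388, -0.0788, 0.2455]
ee_rot: [3.141, 0.002, 2.688]
wrist_force: [0.3, -0.1, -1.2]
width: 0.0487
finger_force: 30.0
```

Request:
move_arm(motion=[0, 0, 0, 0, 0, 0, 0, 0, 0, 0, 0, 0, 0, 0, 0, 0, 0, 0, 0, 0, 0, 0, 0, 0, 0, 0, 0, 0, 0, 0, 0, 0, 0, 0, 0, 0, 0, 0, 0, 0, 0, 0])

```text
time: 15.72
tool_pos: [0.5382, -0.0787, 0.2435]
ee_rot: [-3.141, -0.001, 2.688]
wrist_force: [0.4, -0.7, 0.1]
width: 0.0486
finger_force: 30.0
```

Run:
```python
import cv2,numpy as np
from bench import robot
a=robot.snapshot("scene")[120:260,250:390,::-1]
cv2.imwrite("pics/c3.png",cv2.resize(a,None,fx=4,fy=4,interpolation=cv2.INTER_CUBIC))
from h import proj
print(*[(proj("scene",np.array([.539,-.0785,z]))-[250,120])*4 for z in(.15,.23,.27)])
print(robot.get_obs()["tool_pos"],robot.get_obs()["ee_rot"],robot.get_obs()["wrist_force"])
```

```text
[276.49146784 290.9624836 ] [274.7466512  230.61453573] [273.8182814  198.52167864]
[ 0.53822604 -0.07864125  0.24361292] [-3.14156352e+00 -6.77213342e-04  2.68839743e+00] [-0.42770249 -0.21242914 -0.07550736]
```

View pics/c3.png

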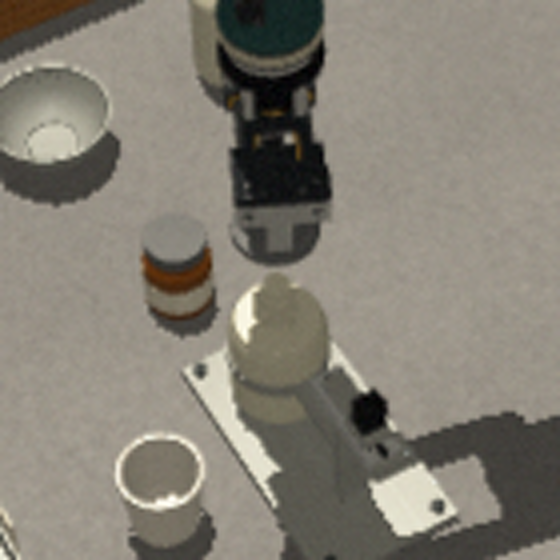

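The cap is in the gripper at about (275,235), straight above the open neck at about (277,285). The lock grip is still at the outer end of its track, at about (370,408), and the jar, cup and bowl in this view are where they were. I'm handing the job in.

```bash
python3 -c "
from bench import robot
print(robot.close_job())"
```

```text
the job is handed in; nothing more can be done
None
```

The job is handed in at about 16 s: the lock is at its end stop, and the cap was pressed down, turned 65° anticlockwise and lifted off; it is held upright and still about 80 mm above the bottle's mouth (the hand-in call gave no verdict).

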